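# Touch open the gauge cupboard

### The job

Open the wider of the two gauge cupboards without gripping anything: press its handleless door with the shut fingertips near the free edge until the catch lets go, draw back so that it springs ajar by itself, then push it from behind with the fingers until it stands wide open, at about a right angle to the cupboard. Leave the narrow cupboard shut and everything on the bench and on the roofs where it is, and finish clear of everything.

Things in the scene. Friction and masses are not known exactly. Their poses are not given: they have to be found in the camera images.
- wide: Wide gauge cupboard of grey painted steel, 180 mm wide. Carcass 160 mm deep, 190 mm high, fixed on the bench; origin under its centre, x into its depth (door at -x), y along its width (left seen from the robot), z up. One plain door without handle covers the front, hinge along its left edge (+y), touch catch inside near its right edge (-y). Nothing stands above the roof but the ring.
- wide_hinge (a point): Point on the vertical hinge axis of the wide cupboard's door, at roof height (190 mm): left end of the door, in the plane of the closed door's back, 88 mm in front of (-x) and 90 mm to the left (+y) of the carcass's centre. Fixed to the carcass.
- wide_touch (a point): The place to press: on the front face of the wide door, 30 mm in from the free (right) edge, 45 mm below the door's top, 145 mm above the bench. Moves with the door; its own x axis is the direction to press. Pressing takes 3 to 5 N and gives 6 mm to a firm stop; from about 4 mm on the catch has let go.
- wide_door (a joint): Opening angle of the wide door (rad): 0 shut on its catch, negative pressed in (stop at -0.04), positive as the free edge swings out to the robot, stop at 1.65. After the press, as the finger draws back, a spring pin pushes the door to about 0.35 to 0.45, where it stays. It does not catch again. Opening further takes 1 to 3 N at the free edge; the hinge stays where it is left.
- wide_door_face: Front skin of the wide door. The door is 180 mm wide, 184 mm high, 16 mm thick, from 5 mm above the bench to 1 mm below the roof; shut, its back is 8 mm in front of the carcass. Origin at the foot of the hinge; turns with the door.
- wide_door_back: Back skin of the wide door, 172 x 176 x 5 mm like the front skin; origin at the foot of the hinge, turns with the door.
- narrow: Narrow gauge cupboard, 130 mm wide, otherwise built like the wide one, also hinged on the left. It stands beside the wide one, on either side of it. Carcass 160 mm deep, 190 mm high, fixed on the bench; origin under its centre, x into its depth (door at -x), y along its width (left seen from the robot), z up. To be left shut.
- narrow_door (a joint): Opening angle of the narrow cupboard's door (rad), 0 shut on its catch; a touch releases it likewise.
- comparator: olive cast-iron bearing comparator with a chuck on top and a dial towards the robot, about 130 x 100 mm, 104 mm high, fixed to the bench between the cupboards
- ring_roof: plain steel bearing ring (52 mm outside, 42 mm hole, 35 mm high) standing on the roof of the wide cupboard; origin under its centre
- ring_roof2: the same kind of ring on the roof of the narrow cupboard
- ring_low: lower of two such rings stacked on the bench between the cupboards and the robot
- ring_high: upper of those two stacked rings, its underside at 35 mm
- oiler: white plastic bottle, 50 mm diameter, 130 mm high, on the robot's right; origin under its centre
- driver: screwdriver lying on the bench on the robot's right
- tray: grey plastic parts tray 200 x 150 x 30 mm on the robot's left; origin under its centre
Mind the look-alikes: they are no part of the job. Leave any black or red look-alike of the narrow alone.

How it is judged:
By the outcome, as a careful person would: the job done as asked, in the order asked, and still so for the second after the job is handed in, with the robot touching nothing.
It also fails if it takes over 51 s, if anything falls off the work surface, if the arm or the gripper's body presses on something with over 40 N, if the wrist force passes 120 N, or if a joint passes its speed limit or range.

### The arm

A 6-joint arm with a two-finger parallel gripper is mounted at the origin on the work surface. World frame = base frame: x ahead of the robot, y to its left, z up, the work surface at z = 0. Lengths are in m, angles in rad, forces in N, time in s.
With the tool pointing down it reaches from about 0.3 to 0.775 m from the base axis. Payload 14.6 kg.
Tool frame: the origin (TCP) lies at the centre of the arm's flange, where the gripper is bolted on; the fingertips stand 199 mm ahead of it and the grasp point (between the pads) lies 180 mm ahead of it; z points along the fingers, y is the line along which they close (so a half turn about z gives the same grasp; the last joint's range is limited). The gripper opens to 94 mm and grips with 3 to 60 N. Pads are 16 mm wide; open, the fingers measure 119 mm over their backs; the gripper's body (75 mm by 177 mm) begins 78 mm behind the grasp point.
Start: joints at [1.165, 0.3, 1.521, -0, 1.321, -0.067], TCP at [0.183, 0.519, 0.405] pointing down, gripper open.
Joint ranges: [-3.03, 3.03], [-0.79, 2.21], [0.23, 2.52], [-1.04, 4.18], [0, 3.07], [-2.55, 2.55]. Speed limits (rad/s): [2.22, 2.22, 2.57, 3.14, 3.14, 3.14].

### API

Orientations are given as [roll, pitch, yaw] about the fixed x, y, z axes, in that order (R = Rz(yaw) Ry(pitch) Rx(roll)).
In Python, from station import ctrl gives the robot as it stands. The module is installed in compiled form; this text tells all that it offers.
- The arm moves only by the tool servo_tool, never from a script. Its argument "motion" is a list of rows, each a list of 5 numbers: the closure, from 0 (fully open) to 1 (shut), then the shift along the world's x, y, z in cm, then the turn about the world's z in degrees. A call has 1 to 20 rows; each row is the pose to reach, as a shift and turn from the pose commanded when the call began; what a row does not reach only later rows make up. A row lasts 1/8 s, in which the tool goes at most 62.5 mm and 10.7 degrees, less where a joint would pass 70% of its speed; a pose out of reach is approached as far as the arm can. A call with a gripper value outside its range is refused whole. The fingers move at their own pace and stop on an object; "squeeze" is the grip in N (left out, the last holds). Time passes only in rows, so rows that repeat a pose let the fingers close. It gives the time, the measured TCP pose, the force, the opening and the grip force at its end, in the units of the state.
- ctrl.get_obs(): the state, without advancing time (a new reading comes with each control period).
- ctrl.camera(name): name is "scene" or "top"; returns a dict with "image" (384x512x3 uint8, red, green, blue), "fx", "fy", "cx", "cy" (pixels), "camera_from_world" (4x4, takes a point from world to camera coordinates). Camera axes: x right, y up, looking along -z (the intrinsics and any distortion apply to the point x, -y, -z); pixel columns grow to the right and rows downward; lengths in m; the calibration is good to about 2 mm. A picture is of the moment at which its call begins. There is no depth.
- ctrl.hand_in(): hands the job in; it is judged then, once.
The state is a dict: "time_s": time; "qpos": joint angles; "joint_vel": joint speeds; "tau": joint torques, N m; "ee_pos": TCP position; "eef_rot": TCP orientation; "force": force on the tool from outside, world axes, zero at the start; "moment": the same for the moment, N m; "grip_width": finger opening in m; "grip_force": force on a finger pad.
Only numpy, scipy, OpenCV 4.12 (cv2) and the standard library are available. Lean on these libraries where they do the work, as an engineer would, in place of code of your own. Each camera call takes 0.05 s, during which the arm holds its last target. There are 200 camera calls.

## Working session

There is one attempt and no reset: what is moved stays moved. The work goes in short steps, Python scripts to look and compute and a tool call to move; the robot and the scene stay as the last step left them, time stands still between calls to the robot, and variables do not carry over. Pictures are saved under pics/ and viewed, at most 10 in all, crops included, and the job is handed in when it is done.

Besides the shell and the picture viewer there is one more tool, called after "Request:" as name(argument=value, ...), one argument or row to a line, values as JSON. servo_tool: Moves the arm, as the interface text tells. Its arguments: {"type":"object","properties":{"motion":{"type":"array","items":{"type":"array","items":{"type":"number"}}},"squeeze":{"type":"number"}},"required":["motion"]}

```bash
mkdir -p pics; cat > h.py <<'E'
import numpy as np, cv2
from station import ctrl
def shot(n,save=None):
    c=ctrl.camera(n)
    if save: cv2.imwrite('pics/'+save,c['image'][:,:,::-1])
    return c
def ray(c,u,v):
    M=np.array(c['camera_from_world']);R=M[:3,:3];o=-R.T@M[:3,3]
    d=R.T@np.array([(u-c['cx'])/c['fx'],-(v-c['cy'])/c['fy'],-1]);return o,d
def onz(c,u,v,z):
    o,d=ray(c,u,v);return o+d*(z-o[2])/d[2]
def proj(c,p):
    M=np.array(c['camera_from_world']);q=M[:3,:3]@np.array(p)+M[:3,3]
    return c['cx']+c['fx']*q[0]/-q[2], c['cy']-c['fy']*q[1]/-q[2]
E
python3 - <<'E'
from h import *
for n in ('scene','top'):
    c=shot(n,n+'0.png');print({k:c[k] for k in c if k!='image'})
print(ctrl.get_obs())
E
```

```text
{'fx': 354.10311692611094, 'fy': 354.10311692611094, 'cx': 258.86591649679013, 'cy': 186.75285188591664, 'camera_from_world': array([[-0.91421434,  0.40521525, -0.0035703 ,  0.50913818],
       [-0.38567453, -0.86735658,  0.31455957,  0.17529893],
       [ 0.12436762,  0.28895184,  0.94923102, -1.18558946],
       [ 0.        ,  0.        ,  0.        ,  1.        ]])}
{'fx': 407.5918582940978, 'fy': 407.5918582940978, 'cx': 254.45520796279882, 'cy': 195.00170395601896, 'camera_from_world': array([[ 0.00831738, -0.99993879, -0.00729682,  0.01491873],
       [ 0.98615042,  0.00699349,  0.16570591, -0.56415408],
       [-0.16564474, -0.008574  ,  0.98614822, -1.23723635],
       [ 0.        ,  0.        ,  0.        ,  1.        ]])}
{'time_s': 0.1, 'qpos': array([ 1.16541012e+00,  3.00434710e-01,  1.52148392e+00,  3.42604028e-06,
        1.32069189e+00, -6.66096998e-02]), 'joint_vel': array([ 0.00010485, -0.00278726, -0.00279125,  0.00067138, -0.00020013,
       -0.00218099]), 'tau': array([ 2.96052705e-03, -5.32644296e+01, -3.53281903e+01,  7.09686172e-02,
        2.35509127e-02, -7.56759050e-05]), 'ee_pos': array([0.18278414, 0.51872057, 0.40414729]), 'eef_rot': array([-3.14057727e+00, -7.10608327e-05,  2.80281526e+00]), 'force': array([0.47224317, 0.21041123, 0.28558523]), 'moment': array([ 0.00944558, -0.00683582, -0.00587174]), 'grip_force': 0.0, 'grip_width': 0.09383259014330034}
```

View pics/scene0.png

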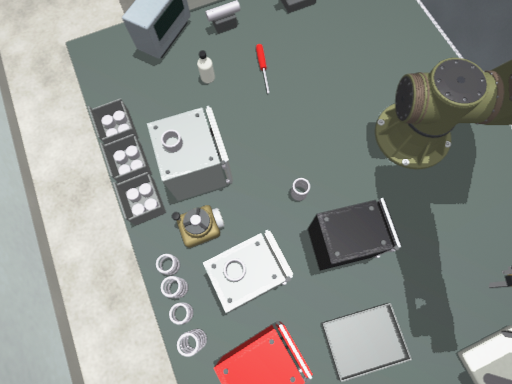

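View pics/top0.png

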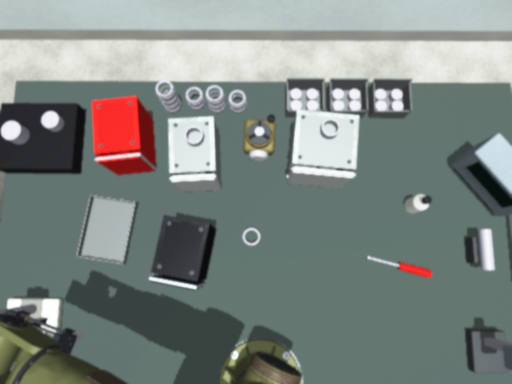

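The top picture shows the wide cupboard at about (326,145) with its door strip at row ~178. The narrow one is at (193,150), the ring stack at (251,236), the oiler at (417,203), and the black look-alike at (183,248). The scene picture shows the wide roof at (188,143) with its door edge running (210,110)–(225,160).

```bash
python3 - <<'E'
from h import *
a=cv2.imread('pics/top0.png')[100:195,280:375];b=cv2.imread('pics/scene0.png')[95:200,140:240]
a=cv2.resize(a,None,fx=4,fy=4,interpolation=cv2.INTER_CUBIC);b=cv2.resize(b,None,fx=4,fy=4,interpolation=cv2.INTER_CUBIC)
o=np.zeros((420,780,3),np.uint8);o[:380,:380]=a;o[:420,380:780]=b
cv2.imwrite('pics/crop.png',o)
E
```

```text
(no output)
```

View pics/crop.png

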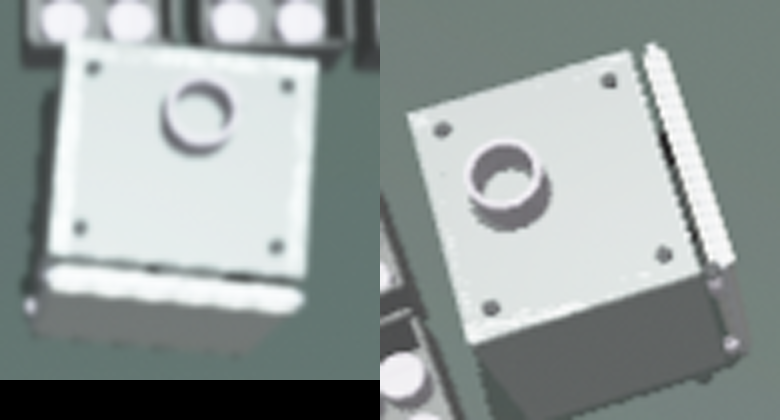

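The crop shows the wide roof corners in both views, with the hinge knuckles at the left end (top crop ~(30,305), scene crop ~(715,270)). The free edge is on the right, at scene crop (655,50).

```bash
cat > m.py <<'E'
from h import *
t=shot('top');s=shot('scene')
T=[(68,42),(318,62),(303,275),(48,255)]  # BL BR FR FL
S=[(470,343),(410,115),(632,52),(703,270)]
off=.5
P=np.array([onz(t,280+(u-1.5)/4,100+(v-1.5)/4,.19)[:2] for u,v in T])
Q=np.array([onz(s,140+(u-380-1.5)/4,95+(v-1.5)/4,.19)[:2] for u,v in S])
for X in (P,Q):
    ctr=X.mean(0); d=(X[0]+X[1]-X[2]-X[3])/2; w=(X[0]+X[3]-X[1]-X[2])/2
    print('corners',X.round(4).tolist(),'c',ctr.round(4),'depth',np.linalg.norm(d),'w',np.linalg.norm(w),'yaw',np.degrees([np.arctan2(d[1],d[0]),np.arctan2(-w[0],w[1])]).round(2))
g=lambda n,u,v,z:print(n,onz(t,u,v,z).round(3))
g('narrowFL',168,176,.19);g('narrowFR',218,180,.19);g('ringtop',251,236,.07);g('oilertop',424,200,.13);g('oilerbase',413,208,0)
g('compar',260,135,.1);g('blackFR',197,287,.19);g('blackBR',214,220,.19)
g('ringroof',330,128,.225)
E
python3 m.py
```

```text
corners [[0.79, -0.102], [0.7758, -0.282], [0.6182, -0.2661], [0.6315, -0.0864]] c [ 0.7039 -0.1841] depth 0.15883093209030733 w 0.1803720654669184 yaw [-5.69 -4.37]
corners [[0.7914, -0.1003], [0.7746, -0.2775], [0.6149, -0.2611], [0.6312, -0.086]] c [ 0.703  -0.1812] depth 0.1606523556607574 w 0.176958013683472 yaw [-5.49 -5.37]
narrowFL [0.593 0.262 0.19 ]
narrowFR [0.582 0.121 0.19 ]
ringtop [0.434 0.029 0.07 ]
oilertop [ 0.539 -0.478  0.13 ]
oilerbase [ 0.533 -0.495  0.   ]
compar [0.744 0.003 0.1  ]
blackFR [0.287 0.171 0.19 ]
blackBR [0.469 0.129 0.19 ]
ringroof [ 0.725 -0.191  0.225]
```

Request:
servo_tool(
  motion=[
    [1,0,0,5,0],
    [1,2,-5,6,3],
    [1,4,-10,6,6],
    [1,6,-15,6,9],
    [1,8,-20,6,12],
    [1,12,-26,6,14.2],
    [1,15,-32,6,14.2],
    [1,18,-38,6,14.2],
    [1,21,-44,6,14.2],
    [1,24,-50,6,14.2],
    [1,27,-56,6,14.2],
    [1,29,-62,6,14.2],
    [1,31,-68,6,14.2],
    [1,33,-73,6,14.2],
    [1,34,-74.5,6,14.2],
    [1,34,-74.5,6,14.2],
    [1,34,-74.5,2,14.2],
    [1,34,-74.5,-3,14.2],
    [1,34,-74.5,-7,14.2],
    [1,34,-74.5,-7,14.2],
  ],
  squeeze=10,
)

```text
time_s: 2.7
ee_pos: [0.5224, -0.2254, 0.3326]
eef_rot: [3.14, -0.005, 3.051]
force: [0.1, -0.5, 0.4]
grip_width: 0.0003
grip_force: 0.0
```

```bash
python3 - <<'E'
from h import *
c=shot('top','top1.png');s=shot('scene','scene1.png');o=ctrl.get_obs()
print(o['ee_pos'],o['eef_rot'],o['grip_width'],o['force'],o['time_s'])
e=o['ee_pos']
for n in (c,s): print(proj(n,e-[0,0,.199]),proj(n,[.5945,-.2329,.145]))
a=cv2.resize(c['image'][100:250,270:420,::-1],None,fx=2.66,fy=2.66,interpolation=2);b=cv2.resize(s['image'][70:220,130:280,::-1],None,fx=2.66,fy=2.66,interpolation=2)
cv2.imwrite('pics/c1.png',np.hstack([a,b]))
E
```

```text
[ 0.52301444 -0.22595109  0.33631874] [-3.14106621e+00  1.37278328e-03  3.05109835e+00] 0.0006617771417868466 [-0.44373295  0.33772871  0.8698413 ] 2.8
(np.float64(338.3441114249683), np.float64(204.34847225922067)) (np.float64(340.6105823844197), np.float64(179.76535242759982))
(np.float64(238.38158757339235), np.float64(115.37409670366029)) (np.float64(214.9122532801531), np.float64(120.90667280279851))
```

View pics/c1.png

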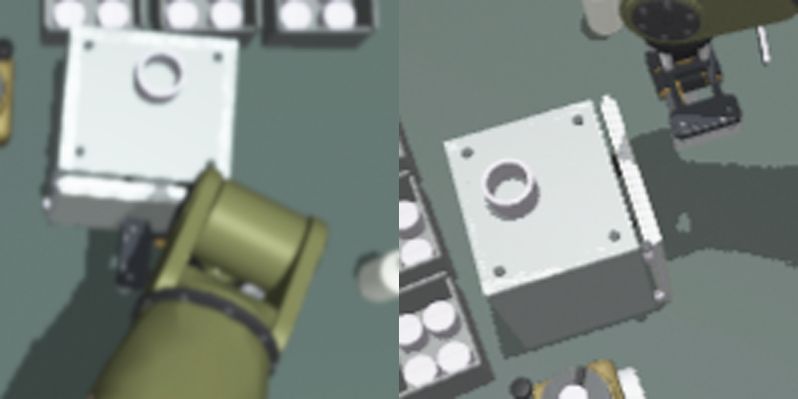

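The hand is in front of the door near its free edge (scene crop ~(705,120)), square to the door. Next: approach.

Request:
servo_tool(
  motion=[
    [1,2,-0.2,0,0],
    [1,4,-0.4,0,0],
    [1,5,-0.45,0,0],
    [1,5.4,-0.5,0,0],
    [1,5.4,-0.5,0,0],
    [1,5.4,-0.5,0,0],
  ],
)

```text
time_s: 3.55
ee_pos: [0.5765, -0.2313, 0.3349]
eef_rot: [-3.142, 0.0, 3.05]
force: [0.2, 0.8, 0.9]
grip_width: 0.0007
grip_force: 0.0
```

Request:
servo_tool(
  motion=[
    [1,0.2,0,0,0],
    [1,0.4,0,0,0],
    [1,0.6,-0.05,0,0],
    [1,0.6,-0.05,0,0],
  ],
)

```text
time_s: 4.05
ee_pos: [0.5829, -0.2318, 0.3346]
eef_rot: [3.142, -0.0, 3.051]
force: [0.3, 0.2, 0.1]
grip_width: 0.0004
grip_force: 0.0
```

Request:
servo_tool(
  motion=[
    [1,0.1,0,0,0],
    [1,0.2,0,0,0],
    [1,0.2,0,0,0],
  ],
)

```text
time_s: 4.42
ee_pos: [0.5848, -0.2318, 0.3346]
eef_rot: [3.142, 0.0, 3.051]
force: [-0.2, 0.4, -0.2]
grip_width: 0.0005
grip_force: 0.0
```

Request:
servo_tool(
  motion=[
    [1,0.1,0,0,0],
    [1,0.2,0,0,0],
    [1,0.2,0,0,0],
  ],
)

```text
time_s: 4.8
ee_pos: [0.5868, -0.2318, 0.3346]
eef_rot: [-3.142, -0.0, 3.051]
force: [-0.9, 0.4, -0.1]
grip_width: 0.0003
grip_force: 0.0
```

Request:
servo_tool(
  motion=[
    [1,0.1,0,0,0],
    [1,0.2,0,0,0],
    [1,0.2,0,0,0],
  ],
)

```text
time_s: 5.18
ee_pos: [0.5887, -0.232, 0.3347]
eef_rot: [-3.141, -0.0, 3.05]
force: [-4.7, -2.6, 2.3]
grip_width: 0.0004
grip_force: 2.1
```

Request:
servo_tool(
  motion=[
    [1,0.1,0,0,0],
    [1,0.2,0,0,0],
    [1,0.2,0,0,0],
  ],
)

```text
time_s: 5.55
ee_pos: [0.5907, -0.232, 0.3346]
eef_rot: [-3.141, -0.001, 3.05]
force: [-3.7, -3.7, 1.0]
grip_width: 0.0006
grip_force: 2.0
```

Request:
servo_tool(
  motion=[
    [1,0.1,0,0,0],
    [1,0.15,0,0,0],
    [1,0.15,0,0,0],
  ],
)

```text
time_s: 5.92
ee_pos: [0.5921, -0.2321, 0.3346]
eef_rot: [-3.141, -0.001, 3.05]
force: [-4.8, -3.3, 1.1]
grip_width: 0.0002
grip_force: 2.2
```

Request:
servo_tool(
  motion=[
    [1,0.1,0,0,0],
    [1,0.1,0,0,0],
  ],
)

```text
time_s: 6.18
ee_pos: [0.5929, -0.2322, 0.3346]
eef_rot: [-3.141, -0.002, 3.05]
force: [-8.5, -2.8, 1.6]
grip_width: 0.0003
grip_force: 4.0
```

The force is climbing, so the door is at its firm stop and the catch has let go. Next: draw back.

Request:
servo_tool(
  motion=[
    [1,-1,0.1,0,0],
    [1,-3,0.3,0,0],
    [1,-6,0.5,0,0],
    [1,-10,0.9,0,0],
    [1,-14,1.3,0,0],
    [1,-14,1.3,0,0],
    [1,-14,1.3,0,0],
    [1,-14,1.3,0,0],
  ],
)

```text
time_s: 7.18
ee_pos: [0.4539, -0.2188, 0.3346]
eef_rot: [-3.142, 0.0, 3.051]
force: [0.2, -0.6, 0.5]
grip_width: 0.0002
grip_force: 0.0
```

```bash
python3 - <<'E'
from h import *
c=shot('top','top2.png');s=shot('scene','scene2.png');o=ctrl.get_obs()
print(o['ee_pos'],o['force'],o['time_s'])
a=cv2.resize(c['image'][100:250,270:420,::-1],None,fx=2.66,fy=2.66,interpolation=2);b=cv2.resize(s['image'][70:220,130:280,::-1],None,fx=2.66,fy=2.66,interpolation=2)
cv2.imwrite('pics/c2.png',np.hstack([a,b]))
H=np.array([.624,-.085])
for th in (.35,.4,.45):
    a=np.radians(-95.2)-th; d=np.array([np.cos(a),np.sin(a)]);n=np.array([d[1],-d[0]])
    p=H+.18*d; print(th,'free end back',p,'front',p+n*.016, 'scene px',proj(s,[*p,.189]),proj(s,[*(p+n*.016),.189]))
E
```

```text
[ 0.45379081 -0.21874485  0.33443004] [-0.04916443  0.26443956  0.1138895 ] 7.275
0.35 free end back [ 0.54720762 -0.2477972 ] front [ 0.53273675 -0.24097122] scene px (np.float64(226.5277482551899), np.float64(103.06577714673976)) (np.float64(232.13263307679372), np.float64(103.17055136851802))
0.4 free end back [ 0.53916712 -0.24375573] front [ 0.5250555  -0.23621503] scene px (np.float64(229.67504471593165), np.float64(103.19370324646648)) (np.float64(235.26190996012699), np.float64(103.54388385552214))
0.45 free end back [ 0.53133866 -0.23931745] front [ 0.51762155 -0.23108089] scene px (np.float64(232.80815066679153), np.float64(103.45946090612898)) (np.float64(238.3653371339036), np.float64(104.05461440469611))
```

View pics/c2.png

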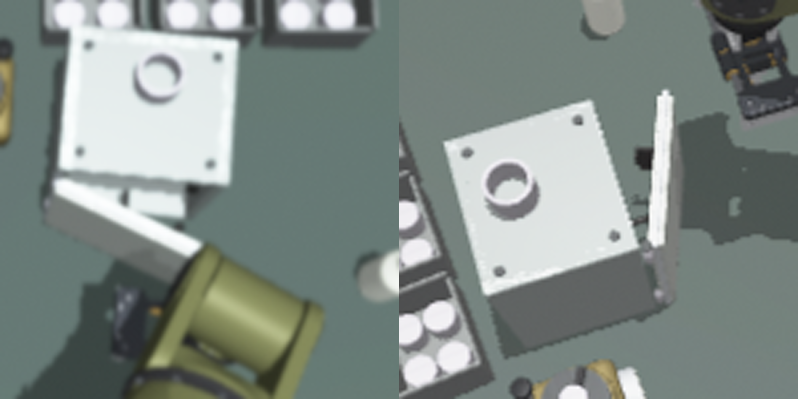

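The door is ajar: its free end is at scene crop (665,92), giving an angle of about 0.38. A small black block shows behind it at (645,157) in the crop. I'll locate the block before entering.

```bash
python3 - <<'E'
from h import *
s=shot('scene')
C=np.array([.7035,-.1825]);y=np.radians(-5.2);R=np.array([[np.cos(y),-np.sin(y)],[np.sin(y),np.cos(y)]])
H=np.array([.624,-.085]);a=np.radians(-95.2)-.385;d=np.array([np.cos(a),np.sin(a)])
n=np.array([-d[1],d[0]])
for nm,(u,v) in dict(blk=(645,157),pin1=(640,200),pin2=(640,215)).items():
  px=(130+(u-399)/2.66,70+v/2.66)
  for z in (.19,.145,.1,.05):
    p=onz(s,*px,z)[:2]; print(nm,z,'local',(R.T@(p-C)).round(3),'along door',((p-H)@d).round(3),'behind',abs((p-H)@n).round(3),np.sign((p-H)@n))
for r,b in((.15,.03),(.155,.025)):
  print(R.T@(H+r*d+b*n-C),H+r*d+b*n,H+r*d-b*n)
E
```

```text
blk 0.19 local [-0.115 -0.003] along door 0.097 behind 0.01 1.0
blk 0.145 local [-0.117 -0.027] along door 0.12 behind 0.017 1.0
blk 0.1 local [-0.12  -0.051] along door 0.143 behind 0.024 1.0
blk 0.05 local [-0.123 -0.078] along door 0.169 behind 0.031 1.0
pin1 0.19 local [-0.096  0.042] along door 0.047 behind 0.011 1.0
pin1 0.145 local [-0.097  0.02 ] along door 0.068 behind 0.018 1.0
pin1 0.1 local [-0.099 -0.001] along door 0.089 behind 0.024 1.0
pin1 0.05 local [-0.1   -0.025] along door 0.112 behind 0.032 1.0
pin2 0.19 local [-0.091  0.058] along door 0.031 behind 0.009 1.0
pin2 0.145 local [-0.092  0.037] along door 0.05 behind 0.016 1.0
pin2 0.1 local [-0.093  0.016] along door 0.07 behind 0.023 1.0
pin2 0.05 local [-0.095 -0.007] along door 0.092 behind 0.03 1.0
[-0.1165394 -0.0603931] [ 0.58196664 -0.23208228] [ 0.52862987 -0.20460158]
[-0.12305119 -0.0631493 ] [ 0.57523185 -0.23423695] [ 0.53078454 -0.21133637]
```

The block sits on the door's back, or inside, at about 0.14 m along the door and 0.1 m up. I'll keep the fingertips at 150 mm and push near the free edge, clear of it.

Request:
servo_tool(
  motion=[
    [1,0,-2,1.5,0],
    [1,0,-6,1.5,0],
    [1,0,-11,1.5,0],
    [1,4,-12,1.5,0],
    [1,8,-12,1.5,0],
    [1,12,-12,1.5,0],
    [1,12.8,-11,1.5,0],
    [1,12.8,-9,1.5,0],
    [1,12.6,-6,1.5,0],
    [1,12.4,-3,1.5,0],
    [1,12.4,-2.2,1.5,0],
    [1,12.4,-2.2,1.5,0],
    [1,12.4,-2.2,1.5,0],
  ],
)

```text
time_s: 8.95
ee_pos: [0.5771, -0.2416, 0.3497]
eef_rot: [-3.141, 0.0, 3.05]
force: [-0.4, -0.4, -0.4]
grip_width: 0.0006
grip_force: 0.0
```

```bash
python3 - <<'E'
from h import *
o=ctrl.get_obs();e=o['ee_pos'];print(e.round(4),o['force'],o['time_s'])
c=shot('top');s=shot('scene')
a=cv2.resize(c['image'][100:250,270:420,::-1],None,fx=2.66,fy=2.66,interpolation=2);b=cv2.resize(s['image'][70:220,130:280,::-1],None,fx=2.66,fy=2.66,interpolation=2)
cv2.imwrite('pics/c3.png',np.hstack([a,b]))
H=np.array([.624,-.085])
for th in np.arange(.3,1.66,.1):
    a=np.radians(-95.2)-th;d=np.array([np.cos(a),np.sin(a)]);n=np.array([-d[1],d[0]])
    p=H+.155*d+n*(.0125*np.sin(th)+.009*abs(np.cos(th)))
    print(round(th,2),((p-e[:2])*100).round(1))
E
```

```text
[ 0.5771 -0.2416  0.3497] [-0.42317498 -0.41908207 -0.35809214] 8.95
0.3 [-0.1  0.9]
0.4 [-1.5  1.4]
0.5 [-2.8  2. ]
0.6 [-4.1  2.8]
0.7 [-5.3  3.7]
0.8 [-6.4  4.7]
0.9 [-7.4  5.9]
1.0 [-8.3  7.1]
1.1 [-9.1  8.5]
1.2 [-9.8  9.9]
1.3 [-10.3  11.5]
1.4 [-10.6  13. ]
1.5 [-10.8  14.7]
1.6 [-10.8  16.2]
```

View pics/c3.png

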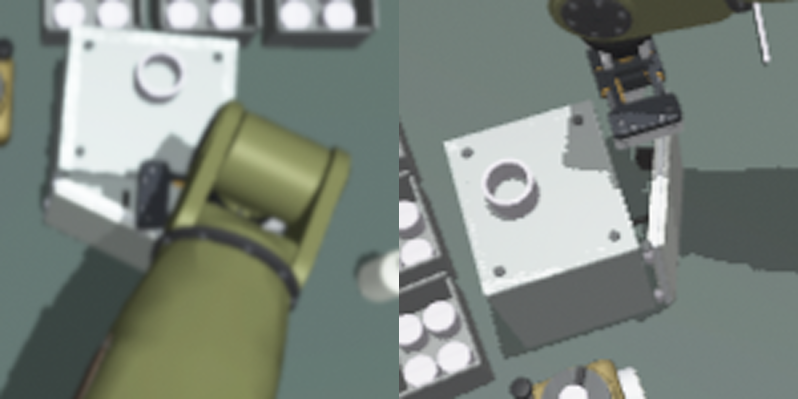

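The hand is behind the door near the free edge (scene crop ~(645,120)), and the door hasn't moved. Next: push along the arc.

Request:
servo_tool(
  motion=[
    [1,-0.8,1.1,0,0],
    [1,-1.5,1.4,0,0],
    [1,-2.2,1.7,0,0],
    [1,-2.8,2,0,0],
    [1,-3.5,2.4,0,0],
    [1,-4.1,2.8,0,0],
    [1,-4.7,3.2,0,0],
    [1,-5.3,3.7,0,0],
    [1,-5.9,4.2,0,0],
    [1,-6.4,4.7,0,0],
    [1,-6.4,4.7,0,0],
  ],
)

```text
time_s: 10.42
ee_pos: [0.5131, -0.1934, 0.3497]
eef_rot: [3.142, -0.0, 3.051]
force: [-0.0, 0.2, 0.3]
grip_width: 0.0008
grip_force: 0.0
```

Request:
servo_tool(
  motion=[
    [1,-0.5,0.6,0,0],
    [1,-1.0,1.2,0,0],
    [1,-1.5,1.8,0,0],
    [1,-1.9,2.4,0,0],
    [1,-2.3,3.1,0,0],
    [1,-2.7,3.8,0,0],
    [1,-3.1,4.5,0,0],
    [1,-3.4,5.2,0,0],
    [1,-3.6,6.0,0,0],
    [1,-3.9,6.8,0,0],
    [1,-4.0,7.5,0,0],
    [1,-4.2,8.3,0,0],
    [1,-4.2,8.3,0,0],
  ],
)

```text
time_s: 12.05
ee_pos: [0.4712, -0.1102, 0.3496]
eef_rot: [3.141, -0.0, 3.051]
force: [0.7, -0.4, 0.5]
grip_width: 0.0005
grip_force: 0.0
```

```bash
python3 - <<'E'
from h import *
o=ctrl.get_obs();e=o['ee_pos'];print(e.round(4),o['force'],o['time_s'])
c=shot('top');s=shot('scene')
a=cv2.resize(c['image'][100:280,230:380,::-1],None,fx=2.66,fy=2.66,interpolation=2);b=cv2.resize(s['image'][70:250,150:300,::-1],None,fx=2.66,fy=2.66,interpolation=2)
cv2.imwrite('pics/c4.png',np.hstack([a,b]))
H=np.array([.624,-.085])
for th in (1.3,1.4,1.5,1.57,1.65):
    a=np.radians(-95.2)-th;d=np.array([np.cos(a),np.sin(a)]);p=[*(H+.18*d),.189]
    u,v=proj(s,p);U,V=proj(c,p);print(th,'scene crop',399+(u-150)*2.66,(v-70)*2.66,'top',(U-230)*2.66,(V-100)*2.66)
E
```

```text
[ 0.4712 -0.1102  0.3496] [ 0.74789823 -0.38469328  0.54075807] 12.05
1.3 scene crop 738.706448098101 153.58491571286322 top 194.78426980735154 342.3587012983459
1.4 scene crop 747.9573428513231 166.81878672776637 top 177.579330127888 344.4769949998889
1.5 scene crop 755.7913789023034 180.9382283561045 top 160.21759933372286 344.8645367382324
1.57 scene crop 760.3806065383523 191.28612469561716 top 148.07136136588002 344.1031327122882
1.65 scene crop 764.6796359922546 203.51722798125826 top 134.29052320153127 342.1976911839487
```

View pics/c4.png

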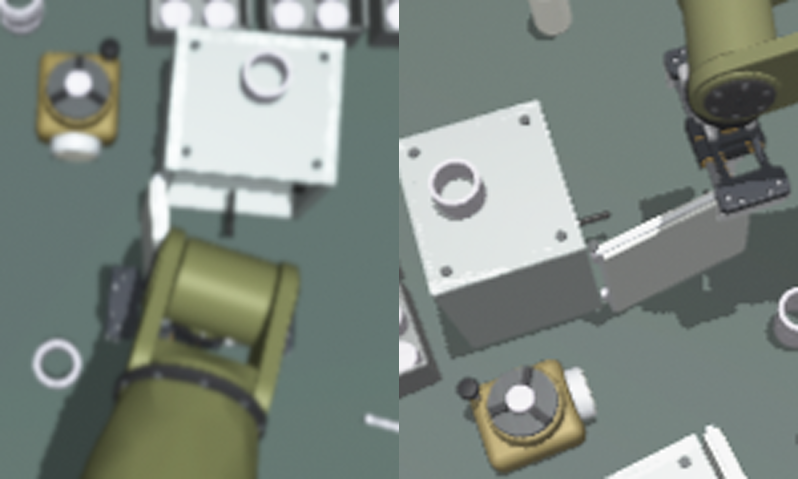

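The door is nearly at a right angle. The hinge is at scene crop (600,250) and the edge runs to (715,193), so about 1.45 rad. I'll push slightly further, back off, and look.

Request:
servo_tool(
  motion=[
    [1,0,0.5,0,0],
    [1,0,1,0,0],
    [1,0,1.2,0,0],
    [1,0,1.2,0,0],
    [1,0,1.2,0,0],
    [1,0,0.2,0,0],
    [1,0,-3,0,0],
    [1,0,-7,0,0],
    [1,-1,-11,2,0],
    [1,-2,-15,6,0],
    [1,-3,-19,9,0],
    [1,-3,-24,9,0],
    [1,-3,-24,9,0],
  ],
)

```text
time_s: 13.78
ee_pos: [0.4404, -0.3537, 0.4392]
eef_rot: [-3.142, -0.0, 3.047]
force: [-0.5, -0.2, -0.3]
grip_width: 0.0004
grip_force: 0.0
```

```bash
python3 - <<'E'
from h import *
o=ctrl.get_obs();e=o['ee_pos'];print(e.round(4),o['force'],o['time_s'])
c=shot('top');s=shot('scene')
a=cv2.resize(c['image'][100:280,230:380,::-1],None,fx=2.66,fy=2.66,interpolation=2);b=cv2.resize(s['image'][70:250,150:300,::-1],None,fx=2.66,fy=2.66,interpolation=2)
cv2.imwrite('pics/c5.png',np.hstack([a,b]))
E
```

```text
[ 0.4404 -0.3537  0.4392] [-0.46314973 -0.21130646 -0.3080711 ] 13.775
```

View pics/c5.png

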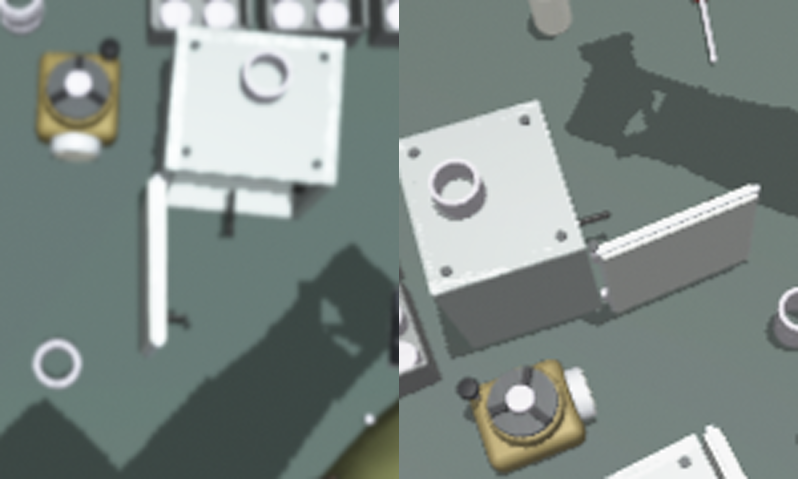

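The picture shows the door standing open at about 1.5 rad: its back corner is at scene crop (752,186) and top crop (165,343). The rings haven't moved and the arm is clear. Handing in.

```bash
python3 -c "
from station import ctrl
print(ctrl.hand_in())"
```

```text
the job is handed in; nothing more can be done
None
```

I opened the wide cupboard without gripping anything: pressed its door until the catch let go, let it spring ajar, then pushed it from behind to about 1.5 rad (roughly a right angle). The arm finished clear, with no contact with the narrow cupboard or anything else, and I handed the job in at about 14 s.

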